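Close up the drip tray and take off a filter cap of unknown thread hand

TASK

Push the steel drip tray straight up against the raised block of the water-filter stand so that it sits flush with no gap, then open the filter housing that the tray stands in front of: its cap may be left- or right-handed, so try both ways to find which one loosens it, and lift the cap straight up, a good 6 cm clear of the housing. Leave the other cap and the things standing about alone, and finish while still holding the lifted cap in the gripper, above its housing.

Things in the scene. Friction and masses are not known exactly. Their poses are not given: they have to be found in the camera images.
- stand: white plastic twin filter stand fixed to the drainer, a block 90 (x) x 290 (y) x 36 (z) mm with a grey foot plate, 10 mm high, that reaches 155 mm forward of its front face. Origin: under the block's centre, on the work surface; its x axis points away from the robot (its yaw is within 0.2 rad), so the block's front face is the plane x = -45 mm in its frame
- housing_a: one of two identical white round filter housings, 76 mm across, fixed on the stand 90 mm to either side of its middle (which is left varies). Origin: centre of its underside, 36 mm above the work surface; z up; its yaw means nothing. Its shoulder, where the cap sits, is 55 mm above the origin; the neck inside the cap rises another 17 mm
- housing_b: the other housing, same look and sizes as housing_a
- cap_a: round grey ribbed cap, 56 mm across, 30 mm high, 0.06 kg, on housing_a. Origin: centre of its lower rim, z up; yaw tells nothing. It turns easily: 58 degrees its loosening way lets it go (42 to 74 do; a stop at 74), the other way a hard stop comes after about 5. Which way cannot be seen, varies by run; the caps differ. It does not rise in turning; let go, it lifts freely
- cap_b: round grey ribbed cap, 56 mm across, 30 mm high, 0.06 kg, on housing_b. Origin: centre of its lower rim, z up; yaw tells nothing. It turns easily: 58 degrees its loosening way lets it go (42 to 74 do; a stop at 74), the other way a hard stop comes after about 5. Which way cannot be seen, varies by run; the caps differ. It does not rise in turning; let go, it lifts freely
- tray: loose open steel drip tray 70 (x) x 100 (y) x 24 (z) mm, walls 4 mm, 0.3 kg, standing on the foot plate 25 to 55 mm in front of the block (on the robot's side), slightly turned, before one of the two housings; that housing is the one to open. Origin: centre of its underside; x points towards the stand
- tray_corner_l (a point): on the tray's far face (towards the stand), 45 mm to the left (+y) of its middle, 12 mm up. Flush: on the block's front face
- tray_corner_r (a point): the same, 45 mm to the right (-y) of the middle
- tin: bystander: round food tin, 86 mm across, 40 mm high, on the foot plate in front of the other housing. Origin: centre of its underside
- tub: bystander: open round plastic tub, 118 mm across, 52 mm high, to the left. Origin: centre of its underside
- shaker: bystander: salt shaker, 44 mm across, 90 mm high, to the right. Origin: centre of its underside

How it is judged:
By the outcome, as a careful person would: the job done as asked, in the order asked, and still so for the second after the job is handed in, while the arm keeps its last pose, push and grip.
It also fails if it takes over 58 s, if anything falls off the work surface, if the arm or the gripper's body presses on something with over 40 N, if the wrist force passes 120 N, or if a joint passes its speed limit or range.

ROBOT

A 7-joint arm with a two-finger parallel gripper is mounted at the origin on a cart in front of the work surface, level with it; the furniture and walls round the work are solid. World frame = base frame: x ahead of the robot, y to its left, z up, the work surface at z = 0. Lengths are in m, angles in rad, forces in N, time in s.
With the tool pointing down it reaches from about 0.4 to 0.85 m from the base axis. Payload 10.4 kg.
Tool frame: the origin (TCP) lies on the centre line of the jaws, within the pads' length; the fingertips stand 22 mm ahead of it and the grasp point (between the pads) lies 3 mm ahead of it; z points along the fingers, y is the line along which they close (so a half turn about z gives the same grasp; the last joint's range is limited). The gripper opens to 87 mm and grips with 3 to 60 N. Pads are 19 mm wide; open, the fingers measure 117 mm over their backs; the gripper's body (75 mm by 190 mm) begins 51 mm behind the grasp point.
Start: joints at [1.21, 0.332, -0.065, 1.46, 0.022, 1.35, -0.088], TCP at [0.207, -0.59, 0.245] pointing down, gripper open.
Joint ranges: [-2.6, 2.6], [-0.5, 2.12], [-1.47, 1.34], [0.16, 2.42], [-1.27, 4.41], [0.06, 2.06], [-2.6, 2.6]. Speed limits (rad/s): [2.22, 2.22, 2.79, 2.79, 3.14, 3.14, 3.14].

INTERFACE

Orientations are given as a unit quaternion [x, y, z, w].
In Python, from bench import r gives the robot as it stands.
- The arm moves only by the tool jog_arm, called by a JSON object that holds its "op" and its "data". Schema: {"type":"object","properties":{"deltas":{"type":"array","items":{"type":"array","items":{"type":"number"},"minItems":5,"maxItems":5},"minItems":1,"maxItems":12},"grip_force":{"type":"number"},"only":{"type":"string"},"quiet":{"type":"boolean"},"lines":{"type":"string"}},"required":["deltas"],"additionalProperties":false}. deltas is a list of rows, 1 to 12 of them, each of 5 numbers: dx, dy, dz in m, then a turn about the tool's z in rad, then the finger opening in m; each row is the pose to reach, as a shift and turn from the pose commanded when the call began, along the tool's axes at that moment; what a row does not reach only later rows make up. A row lasts 1/10 s, in which the tool goes at most 0.05 m and 0.15 rad, less where a joint would pass 70% of its speed; a pose out of reach is approached as far as the arm can. The fingers move at their own pace and stop on an object; grip_force is the grip in N (left out, the last holds). Time passes only in rows, so rows that do not move let the fingers close. The tool returns the time, the measured TCP pose, the force, the opening and the grip force at its end. only (a regular expression) keeps the lines of the reply that match it, lines (a string "A,B") keeps lines A to B, and quiet returns only ok. Input that does not fit is refused with a message, and nothing moves.
- r.read_state(): the state, without advancing time (a new reading comes with each control period).
- r.camera(name): name is "scene" or "side" or "wrist"; returns a dict with "img" (400x640x3 uint8, red, green, blue), "fx", "fy", "cx", "cy" (pixels), "pose" (4x4, takes a point from camera to world coordinates). Camera axes: x right, y down, z forward; pixel columns grow to the right and rows downward; lengths in m; the calibration is good to about 2 mm. A picture is of the moment at which its call begins. There is no depth.
- r.close_job(): hands the job in; it is judged then, once.
The state is a dict: "time": time; "joint_positions": joint angles; "joint_vel": joint speeds; "joint_torque": joint torques, N m; "ee_pos": TCP position; "eef_rot": TCP orientation; "ft_force": force on the tool from outside, world axes, zero at the start; "torque": the same for the moment, N m; "width": finger opening in m; "grip_force": force on a finger pad.
Only numpy, scipy, OpenCV 4.12 (cv2) and the standard library are available. Lean on these libraries where they do the work, as an engineer would, in place of code of your own. Each camera call takes 0.05 s, during which the arm holds its last target. There are 200 camera calls.

## Working session

There is one attempt and no reset: what is moved stays moved. The work goes in short steps, Python scripts to look and compute and a tool call to move; the robot and the scene stay as the last step left them, time stands still between calls to the robot, and variables do not carry over. Pictures are saved under pics/ and viewed, at most 10 in all, crops included, and the job is handed in when it is done.

```bash
ls; mkdir -p pics
```

Run:
```python
from bench import r
import cv2,json,numpy as np
for n in("scene","side"):
    c=r.camera(n); cv2.imwrite(f"pics/{n}0.png",c["img"][:,:,::-1]); print(n,c["fx"],c["fy"],c["cx"],c["cy"],np.round(c["pose"],4).tolist())
    np.savez(f"{n}0.npz",**c)
s=r.read_state();print({k:np.round(v,3).tolist() for k,v in s.items()})
```

```text
bench.py
pics
scene 367.7383009272568 367.7383009272568 318.59801623905884 196.73469240543528 [[-0.5409, -0.528, 0.6547, -0.0407], [-0.8409, 0.3568, -0.4069, 0.4016], [-0.0188, -0.7706, -0.637, 0.6583], [0.0, 0.0, 0.0, 1.0]]
side 500.12648986835876 500.12648986835876 319.0061259087544 203.96864536125838 [[0.9999, 0.0025, -0.013, 0.5851], [0.0116, -0.6417, 0.7669, -0.8872], [-0.0065, -0.767, -0.6416, 0.8803], [0.0, 0.0, 0.0, 1.0]]
{'time': 0.1, 'joint_positions': [1.21, 0.333, -0.065, 1.461, 0.022, 1.35, -0.088], 'joint_vel': [0.001, -0.002, -0.001, -0.002, -0.0, 0.0, 0.001], 'joint_torque': [0.003, -62.454, 0.025, -39.072, -0.062, 0.037, -0.0], 'ee_pos': [0.207, -0.589, 0.244], 'eef_rot': [0.986, 0.168, -0.0, -0.001], 'ft_force': [0.011, -0.77, -0.326], 'torque': [0.072, 0.015, 0.002], 'grip_force': 0.0, 'width': 0.087}
```

View pics/scene0.png

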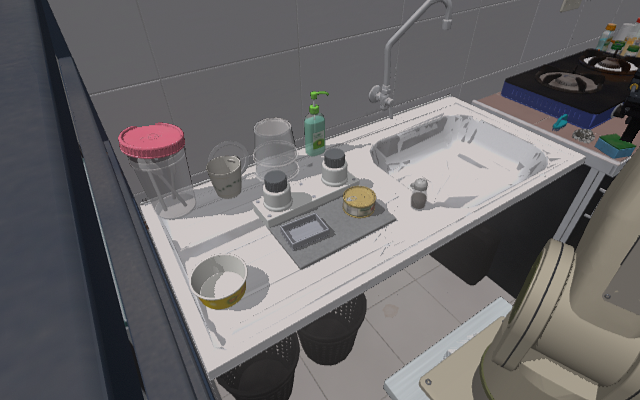

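View pics/side0.png

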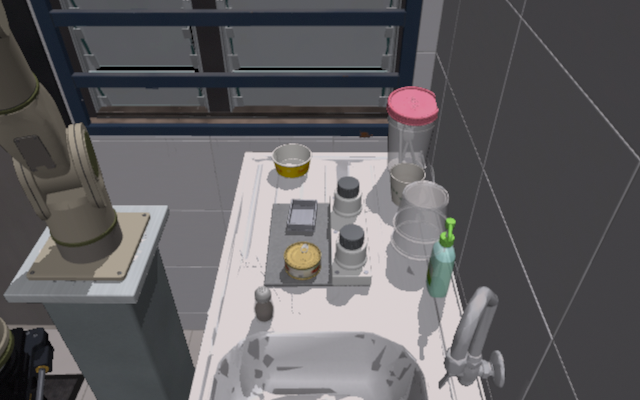

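The tray (scene ≈(305,230), side ≈(302,216)) is before the left housing; the tin is before the right one. I'll enlarge both.

Run:
```python
import cv2
a=cv2.imread("pics/scene0.png")[140:265,245:400]; cv2.imwrite("pics/a.png",cv2.resize(a,None,fx=4.8,fy=4.8,interpolation=cv2.INTER_CUBIC)[:600,:])
a=cv2.imread("pics/side0.png")[165:290,258:380]; cv2.imwrite("pics/b.png",cv2.resize(a,None,fx=4.8,fy=4.8,interpolation=cv2.INTER_CUBIC))
```

```text
(no output)
```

View pics/a.png

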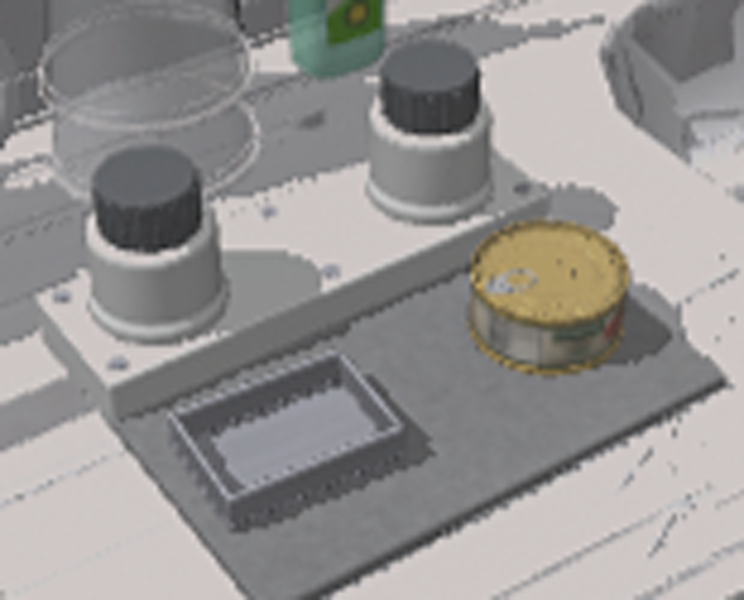

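View pics/b.png

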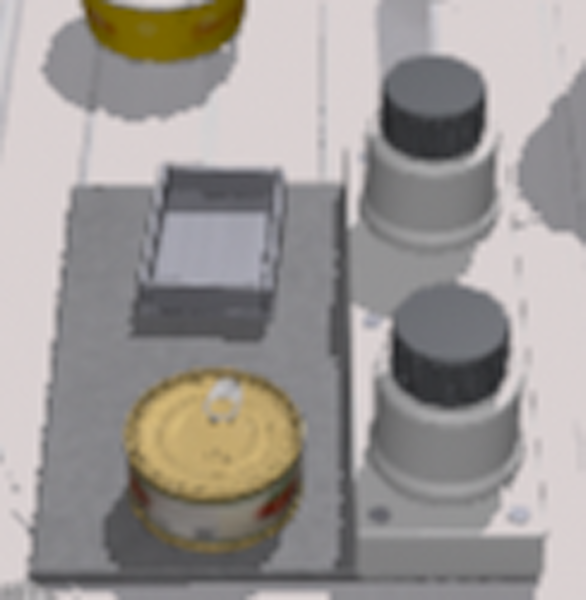

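Both crops show the tray rim corners, block front edge and cap tops clearly; triangulating the pixel pairs.

Create h.py:
```python
import numpy as np
from scipy.optimize import least_squares
def proj(c,p):
    q=np.linalg.inv(c["pose"])@np.append(p,1); return np.array([c["fx"]*q[0]/q[2]+c["cx"],c["fy"]*q[1]/q[2]+c["cy"]])
def tri(obs):
    s=least_squares(lambda p:np.concatenate([proj(c,p)-u for c,u in obs]),[.6,0,.05]); return s.x,np.abs(s.fun).max()
def atz(c,u,z):
    d=c["pose"][:3,:3]@[(u[0]-c["cx"])/c["fx"],(u[1]-c["cy"])/c["fy"],1]; o=c["pose"][:3,3]; return o+d*(z-o[2])/d[2]
```

Run:
```python
from h import *
A=np.load("scene0.npz");B=np.load("side0.npz")
P={"trayLF":((170,418),(287,170)),"trayRF":((340,354),(272,290)),"trayRN":((403,428),(137,290)),"trayLN":((230,500),(162,165)),
"blkR":((548,200),(355,532)),"blkL":((108,392),(345,150)),"capL":((147,183),(435,89)),"capR":((430,71),(452,322)),"tin":((550,272),(215,430))}
for k,(a,b) in P.items():
    a=np.array(a)/4.8+[245,140]-.4; b=np.array(b)/4.8+[258,165]-.4
    print(k,*[np.round(x,4) for x in tri([(A,a),(B,b)])])
```

```text
trayLF [0.5619 0.1417 0.0313] 0.5381
trayRF [0.5554 0.0436 0.0307] 0.6088
trayRN [0.4869 0.0463 0.0308] 0.4396
trayLN [0.493  0.1449 0.033 ] 0.2951
blkR [ 0.598  -0.1272  0.0337] 0.6048
blkL [0.595  0.1595 0.0322] 0.2446
capL [0.6406 0.1048 0.1167] 0.5002
capR [ 0.6427 -0.0739  0.1185] 0.5241
tin [ 0.5307 -0.0759  0.0487] 0.6236
```

Stand yaw ≈ +0.011, front face x ≈ 0.5965, tray centre (0.524, 0.094), yaw −0.066; heights are ~3 mm below the text's, so consistent. First I'll swing to in front of the tray with the fingers half open.

{"op": "jog_arm", "data": {"deltas": [[0.042,-0.014,0,0.046,0.05],[0.084,-0.028,0,0.093,0.05],[0.126,-0.043,0,0.139,0.05],[0.168,-0.057,0,0.186,0.05],[0.21,-0.071,0,0.232,0.05],[0.252,-0.085,0,0.28,0.05],[0.292,-0.099,0,0.326,0.05],[0.292,-0.099,0,0.326,0.05]], "grip_force": 20}}

```text
time: 0.9
ee_pos: [0.4552, -0.3935, 0.2441]
eef_rot: [1.0, 0.01, 0.001, -0.001]
ft_force: [-0.1, -0.0, -1.4]
width: 0.0507
grip_force: 0.0
```

{"op": "jog_arm", "data": {"deltas": [[0,-0.04,0,0,0.05],[0,-0.085,0,0,0.05],[0,-0.13,0,0,0.05],[0,-0.175,0,0,0.05],[0,-0.22,0,0,0.05],[0,-0.265,0,0,0.05],[0,-0.31,0,0,0.05],[0,-0.355,0,0,0.05],[0,-0.4,0,0,0.05],[0,-0.445,0,0,0.05],[0,-0.485,0,0,0.05],[0,-0.494,0,0,0.05]]}}

```text
time: 2.1
ee_pos: [0.4432, 0.0987, 0.2447]
eef_rot: [1.0, 0.009, 0.0, -0.0]
ft_force: [0.2, -0.8, 0.7]
width: 0.0499
grip_force: 0.0
```

Run:
```python
from bench import r
import cv2,numpy as np
c=r.camera("wrist"); cv2.imwrite("pics/w1.png",c["img"][:,:,::-1]); np.savez("w1.npz",**c); print(c["fx"],np.round(c["pose"],3).tolist(),r.read_state()["eef_rot"],r.read_state()["ee_pos"])
```

```text
342.35560430696063 [[0.018, -0.955, -0.295, 0.525], [-1.0, -0.017, -0.005, 0.101], [-0.0, 0.295, -0.956, 0.385], [0.0, 0.0, 0.0, 1.0]] [ 9.99964057e-01  8.47496673e-03  4.24701919e-05 -2.41626393e-04] [0.44346663 0.09772728 0.24454033]
```

View pics/w1.png

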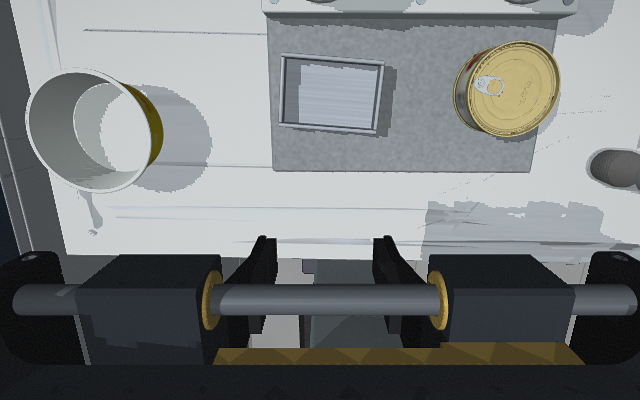

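The wrist picture shows the tray rim at (282,54),(383,62),(377,134),(279,127) and the block's front edge near row 13.

Run:
```python
from h import *
c=np.load("w1.npz")
for u,z in[((282,54),.034),((383,62),.034),((377,134),.034),((279,127),.034),((265,11),.036),((577,11),.036),((508,88),.05)]: print(u,np.round(atz(c,u,z),4))
A=np.load("scene0.npz");B=np.load("side0.npz")
for a,b,w in(((340,354),(272,290),(383,62)),((230,500),(162,165),(279,127))):
  print(tri([(A,np.array(a)/4.8+[245,140]-.4),(B,np.array(b)/4.8+[258,165]-.4),(c,w)]))
```

```text
(282, 54) [0.5588 0.1417 0.034 ]
(383, 62) [0.5534 0.0454 0.034 ]
(377, 134) [0.4853 0.0469 0.034 ]
(279, 127) [0.4905 0.146  0.034 ]
(265, 11) [0.5946 0.1563 0.036 ]
(577, 11) [ 0.5998 -0.1281  0.036 ]
(508, 88) [ 0.5317 -0.0699  0.05  ]
(array([0.55393875, 0.04476488, 0.03070316]), np.float64(1.1605625402050919))
(array([0.49091433, 0.14583076, 0.03411736]), np.float64(1.0608545861580296))
```

{"op": "jog_arm", "data": {"deltas": [[0,0,0.04,0,0.05],[0,0,0.08,0,0.05],[0,0.001,0.12,0,0.05],[0,0.002,0.16,0,0.05],[0,0.003,0.19,0,0.05],[0,0.003,0.205,0,0.05],[0,0.003,0.205,0,0.05]]}}

```text
time: 2.85
ee_pos: [0.4425, 0.0895, 0.0373]
eef_rot: [1.0, 0.005, -0.002, 0.0]
ft_force: [-1.1, 0.6, 0.0]
width: 0.0499
grip_force: 0.0
```

{"op": "jog_arm", "data": {"deltas": [[0.01,0,0,0,0.05],[0.018,0,0,0,0.05],[0.024,0,0,0,0.05],[0.03,0,0,0,0.05],[0.036,0,0,0,0.05],[0.042,0,0,0,0.05],[0.048,0,0,0,0.05],[0.053,0,0,0,0.05],[0.058,0,0,0,0.05],[0.062,0,0,0,0.05],[0.062,0,0,0,0.05]]}}

```text
time: 3.95
ee_pos: [0.5066, 0.0924, 0.0395]
eef_rot: [1.0, 0.006, 0.0, -0.0]
ft_force: [-0.2, -0.3, -0.9]
width: 0.0499
grip_force: 0.1
```

{"op": "jog_arm", "data": {"deltas": [[0.003,0,0,0,0.05],[0.005,0,0,0,0.05],[0.007,0,0,0,0.05],[0.007,0,0,0,0.05]]}}

```text
time: 4.35
ee_pos: [0.5132, 0.0923, 0.0395]
eef_rot: [1.0, 0.006, 0.0, 0.0]
ft_force: [-2.1, 0.1, -0.1]
width: 0.0501
grip_force: 1.1
```

{"op": "jog_arm", "data": {"deltas": [[0.001,0,0,0,0.05],[0.002,0,0,0,0.05],[0.003,0,0,0,0.05],[0.004,0,0,0,0.05],[0.004,0,0,0,0.05]]}}

```text
time: 4.85
ee_pos: [0.5135, 0.0923, 0.0391]
eef_rot: [1.0, 0.006, -0.004, 0.001]
ft_force: [-21.0, -1.3, 17.2]
width: 0.0502
grip_force: 10.6
```

Run:
```python
from bench import r
import cv2,numpy as np
c=r.camera("wrist"); np.savez("w2.npz",**c); d=r.camera("side"); np.savez("s2.npz",**d); e=r.camera("scene")
a=c["img"][:,:,::-1][0:300,120:520]; b=cv2.resize(d["img"][165:255,270:390,::-1],(400,300),interpolation=cv2.INTER_CUBIC); s=cv2.resize(e["img"][180:270,250:370,::-1],(400,300),interpolation=cv2.INTER_CUBIC)
cv2.imwrite("pics/w2.png",np.vstack([np.hstack([a,b]),np.hstack([s,s*0])]))
```

```text
(no output)
```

View pics/w2.png

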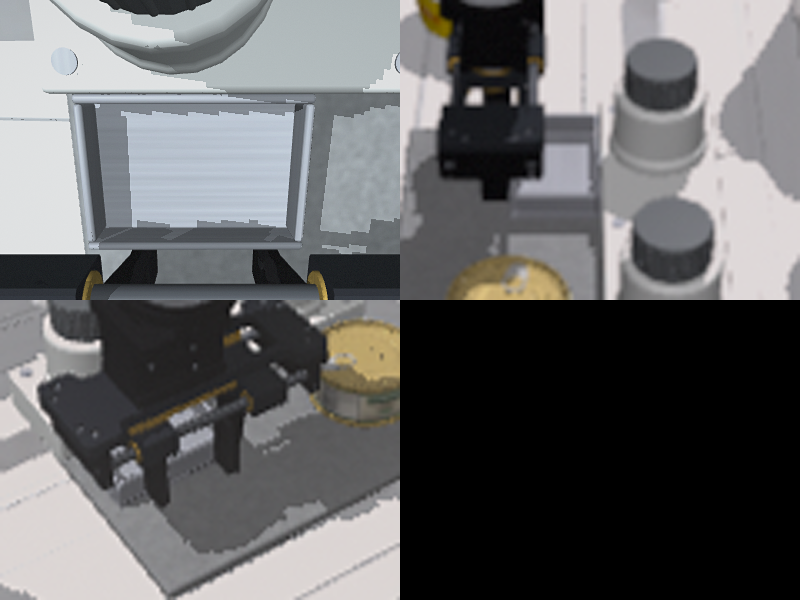

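Run:
```python
from h import *
A=np.load("scene0.npz");B=np.load("side0.npz")
for n,a,b in(("beaker",(274,126),(426,199)),("mug",(229,155),(408,172)),("jar",(152,138),(413,103))): print(n,tri([(A,a),(B,b)]))
```

```text
beaker (array([0.81807286, 0.00958477, 0.1474299 ]), np.float64(0.6296919820456992))
mug (array([0.79907535, 0.15969478, 0.11505358]), np.float64(0.702658549970522))
jar (array([0.82048115, 0.32942404, 0.21752232]), np.float64(0.667215165090326))
```

{"op": "jog_arm", "data": {"deltas": [[-0.01,0,0,0,0.05],[-0.03,0,0,0,0.05],[-0.04,0,0,0,0.05],[-0.04,0,-0.04,0,0.06],[-0.04,0,-0.08,0,0.07],[-0.04,0,-0.12,0,0.087],[-0.03,0,-0.16,0,0.087],[-0.01,0,-0.2,0,0.087],[0.01,0,-0.21,0,0.087],[0.01,0,-0.21,0,0.087],[0.01,0,-0.21,0,0.087]]}}

```text
time: 6.1
ee_pos: [0.5269, 0.0924, 0.2491]
eef_rot: [1.0, 0.006, -0.0, -0.0]
ft_force: [-0.4, 0.9, 0.1]
width: 0.0869
grip_force: 0.0
```

Run:
```python
from bench import r
import cv2,numpy as np
c=r.camera("wrist"); np.savez("w3.npz",**c);cv2.imwrite("pics/w3.png",c["img"][:,:,::-1]); s=r.read_state(); print(s["joint_positions"],s["ee_pos"])
```

```text
[ 0.32650128  0.18741758 -0.65526465  1.66570375  0.11700931  1.32926943
 -1.9071786 ] [0.52637791 0.09245636 0.24870644]
```

View pics/w3.png

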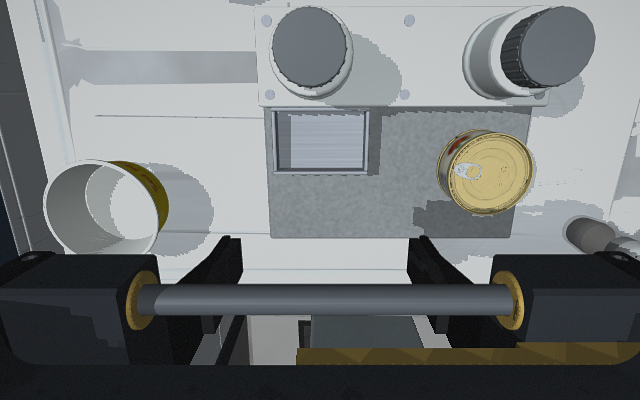

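The tray's far edge lies along the block edge (row ≈107) over its whole length: flush. Left cap top centre ≈ (310,47). Joint 7 is at −1.9, so I'll turn the tool ~90° first for room both ways.

Run:
```python
from h import *
c=np.load("w3.npz");A=np.load("scene0.npz");B=np.load("side0.npz")
print(atz(c,(310,47),.121), tri([(c,(310,47)),(A,np.array((147,183))/4.8+[245,140]-.4),(B,np.array((435,89))/4.8+[258,165]-.4)]))
print(tri([(c,(310,47)),(A,np.array((147,183))/4.8+[245,140]-.4)]),tri([(c,(310,47)),(B,np.array((435,89))/4.8+[258,165]-.4)]))
import cv2
g=cv2.cvtColor(c["img"],cv2.COLOR_RGB2GRAY)
for x in (285,300,315,330,345,360,400,450,500): print(x,g[100:120,x].tolist())
```

```text
[0.63957145 0.10478403 0.121     ] (array([0.64009708, 0.10494483, 0.11680769]), np.float64(0.6415281116292704))
(array([0.64015521, 0.10492116, 0.11561349]), np.float64(0.4084750706374507)) (array([0.64003288, 0.10490727, 0.1180035 ]), np.float64(0.6523022948738912))
285 [201, 200, 200, 200, 203, 194, 142, 119, 180, 168, 129, 94, 113, 113, 115, 114, 114, 116, 115, 114]
300 [201, 201, 201, 201, 202, 193, 140, 85, 178, 166, 132, 97, 114, 113, 112, 109, 169, 171, 169, 170]
315 [162, 202, 202, 202, 203, 192, 136, 127, 175, 165, 128, 103, 113, 115, 115, 111, 171, 172, 170, 170]
330 [164, 164, 165, 165, 156, 179, 138, 137, 175, 164, 127, 101, 113, 115, 114, 111, 172, 172, 170, 171]
345 [166, 164, 164, 165, 158, 138, 106, 98, 118, 110, 126, 104, 114, 116, 174, 175, 175, 171, 170, 168]
360 [165, 165, 165, 166, 160, 138, 105, 102, 121, 111, 126, 105, 113, 115, 173, 175, 175, 172, 169, 168]
400 [201, 201, 200, 200, 203, 190, 128, 92, 96, 94, 94, 89, 117, 142, 142, 139, 139, 140, 144, 144]
450 [200, 200, 198, 201, 203, 188, 126, 95, 96, 97, 98, 95, 144, 143, 141, 140, 142, 144, 147, 147]
500 [167, 183, 200, 200, 202, 186, 120, 95, 95, 96, 99, 95, 92, 143, 145, 147, 142, 138, 134, 133]
```

{"op": "jog_arm", "data": {"deltas": [[0,0,0,0.15,0.087],[0,0,0,0.3,0.087],[0,0,0,0.45,0.087],[0,0,0,0.6,0.087],[0,0,0,0.75,0.087],[0,0,0,0.9,0.087],[0,0,0,1.05,0.087],[0,0,0,1.2,0.087],[0,0,0,1.35,0.087],[0,0,0,1.5,0.087],[0,0,0,1.5,0.087]]}}

```text
time: 7.25
ee_pos: [0.5255, 0.0876, 0.2294]
eef_rot: [0.906, -0.422, -0.025, 0.019]
ft_force: [0.6, -0.2, -0.6]
width: 0.0871
grip_force: 0.0
```

```bash
python3 -c "
from bench import r
print(r.read_state()['joint_positions'],r.read_state()['eef_rot'])"
```

```text
[-0.81625426  0.20149369  0.65020601  1.70575724 -0.12196266  1.34046241
 -2.58285844] [ 0.90601834 -0.42203733 -0.02535277  0.0193001 ]
```

Positive turn drives joint 7 to its limit, so I'll go the other way.

{"op": "jog_arm", "data": {"deltas": [[0,0,0,-0.12,0.087],[0,0,0,-0.24,0.087],[0,0,0,-0.36,0.087],[0,0,0,-0.48,0.087],[0,0,0,-0.6,0.087],[0,0,0,-0.72,0.087],[0,0,0,-0.84,0.087],[0,0,0,-0.96,0.087],[0,0,0,-1.08,0.087],[0,0,0,-1.2,0.087],[0,0,0,-1.35,0.087],[0,0,0,-1.5,0.087]]}}

```text
time: 8.45
ee_pos: [0.5255, 0.0877, 0.2291]
eef_rot: [0.949, 0.312, -0.032, -0.003]
ft_force: [1.0, -0.4, 0.4]
width: 0.087
grip_force: 0.0
```

Create st.py:
```python
from bench import r
import numpy as np
from scipy.spatial.transform import Rotation as R
s=r.read_state(); m=R.from_quat(s["eef_rot"]).as_matrix()
print("j",np.round(s["joint_positions"],3),"yaw",round(np.arctan2(m[1,0],m[0,0]),3),"tcp",np.round(s["ee_pos"],4),"F",np.round(s["ft_force"],1),"M",np.round(s["torque"],2))
d=np.array([.640,.105,s["ee_pos"][2]])-s["ee_pos"]; print("to cap in tool axes",np.round(m.T@d,4),"tilt",np.round(m[:,2],3))
```

```bash
python3 st.py
```

```text
j [-0.674  0.189  0.483  1.699 -0.088  1.34  -1.107] yaw 0.637 tcp [0.5255 0.0877 0.2291] F [ 1.  -0.4  0.4] M [-0.04 -0.09  0.11]
to cap in tool axes [ 0.1022  0.054  -0.0074] tilt [-0.063 -0.014 -0.998]
```

{"op": "jog_arm", "data": {"deltas": [[0,0,0,-0.12,0.087],[0,0,0,-0.24,0.087],[0,0,0,-0.36,0.087],[0,0,0,-0.48,0.087],[0,0,0,-0.6,0.087],[0,0,0,-0.7,0.087],[0,0,0,-0.7,0.087],[0,0,0,-0.7,0.087]]}}

```text
time: 9.25
ee_pos: [0.5259, 0.0876, 0.2295]
eef_rot: [0.788, 0.615, -0.029, -0.013]
ft_force: [-1.2, 0.3, -0.5]
width: 0.0869
grip_force: 0.0
```

```bash
python3 st.py
```

```text
j [-0.616  0.186  0.416  1.695 -0.075  1.34  -0.428] yaw 1.327 tcp [0.5259 0.0876 0.2295] F [-1.2  0.3 -0.5] M [ 0.01 -0.18  0.04]
to cap in tool axes [ 0.0443  0.1063 -0.0073] tilt [-0.062 -0.014 -0.998]
```
Tilt persistent: tool z = (-.062,-.014,-.998). Fingers point slightly toward the robot (-x): 3.6°. Is that a problem? Cap grip over 56mm diameter with pads; turning about a tilted axis tilts the cap by... cap constrained on neck; turning 60° about tilted axis → gripper precession doesn't change: tool z fixed in the world, gripper rotates around that axis; the cap stays vertical; slip of pads small. Lateral TCP constant. Lift: dz along tool z would have lateral 3.6° *6cm = 4mm; can compensate with dx,dy. Could be OK, but better to remove tilt: approach a reach limit intentionally: e.g. drive j7/another limit to tilt the other way? When out of reach the IK compromise yields tilt. Could use that: e.g. turn back to j7 limit at different place... unpredictable, though controlled: pushing again against the limit with turning + from this tilted state... Alternatively a long reach: moving far +x beyond reach, arm straightens and tilts tool outward (fingertips +x?), "approached as far as possible". Hmm, uncertain; costs time (have 48s, fine) but risks collisions. The tilt matters: finger plane orientation. With yaw 1.33, finger closing line approx along x: Tool y=(.97,-.24,...) tilt .062 along it: finger tips heights differ by 87*.06=5mm open, 3.5mm closed on cap. Cap 30 mm high, OK. Pads with flat faces tilted 3.6° vs the vertical cap wall: contact at pad edge; if closing with compliance, cap could be pressed tilted; torque still fine. If I rotated such that tilt lies in the pad plane (perpendicular to the closing line), contact is a line contact still on cylinder along pad plane tilt: perfectly fine grip with no wedge. But need rotation of 60° anyway. "lift the cap straight up" – held cap tilt at most 3.6°. After release from the neck the cap would align to pads. Risk modest. But cheap fix attempt: try at altitude: command e.g. positions that make IK fail. Unpredictable; yet 48s spare and up high at z .25 safe. The failure: turn +1.5 clamped at j7 limit; the IK then minimised weighted error, causing tilt (-.063,-.014) and z down 2cm. In the tool frame at that moment (yaw -.87) the tilt direction. If I do the same at a different relative yaw... Tilt trade arises because rotation about an axis tilted... Direction of tilt in world fixed by arm geometry (elbow forearm direction): to realise extra yaw with j7 limited the tool tilts. Repeating with j7 upper limit (the other way) by symmetry would tilt in opposite way? With j7 at -2.6 limit, and j5, j1, j3 nearly symmetrical... With j7 at +2.6 and turn negative excess, mirrored: tilt mirrored in y, so x tilt the same probably. Position dropped 2cm and tilt x -.063: probably it came from the DLS compromise. Extending reach: going out beyond .85 at height: tool would tilt either with fingers outward(+x)... Arm out of reach radially: TCP wants farther, wrist tilts so fingers point outward (+x) to gain reach. That is the right direction! And inward limit (<0.4) tilts inward. So move tool outwards in +x past 0.85 at high z: obstacles: faucet? wall behind at x~? wall solid beyond jars ~x .9+. Risky with wall. Reach vertically: going up at z? Moving up beyond reach... tilt also outward: at high z with tool down, limited by j6 range (.06–2.06) etc. Upwards at the current x: out-of-reach eventually, tilt outward likely as wrist joint reaches its limit. Hmm, at x~.5, base height; reach max z tool down maybe .6+. It's fairly safe up there. But clamps: does the tilt need accuracy? I step by step: small over-reach increments, check tilt. But the lifted pose is also clamped afterwards; then coming back is fine. Alternatively pulling inward −x... tilt inward wrong direction.

Hitting the limit left a 3.6° tilt in the command. An upward over-reach (joint 6 limit) should tilt it back; I'll try that in the free space above.

{"op": "jog_arm", "data": {"deltas": [[0,0,-0.05,0,0.087],[0,0,-0.1,0,0.087],[0,0,-0.15,0,0.087],[0,0,-0.2,0,0.087],[0,0,-0.25,0,0.087],[0,0,-0.3,0,0.087]]}}

```text
time: 9.85
ee_pos: [0.5442, 0.0921, 0.5315]
eef_rot: [0.787, 0.616, -0.028, -0.013]
ft_force: [2.7, -0.2, 0.4]
width: 0.0869
grip_force: 0.0
```

```bash
python3 st.py
```

```text
j [-0.578  0.255  0.465  0.995 -0.116  1.978 -0.409] yaw 1.328 tcp [0.5442 0.0921 0.5315] F [ 2.7 -0.2  0.4] M [ 0.04 -0.24 -0.03]
to cap in tool axes [ 0.0356  0.0897 -0.006 ] tilt [-0.061 -0.014 -0.998]
```

{"op": "jog_arm", "data": {"deltas": [[0,0,-0.05,0,0.087],[0,0,-0.08,0,0.087],[0,0,-0.1,0,0.087]]}}

```text
time: 10.15
ee_pos: [0.54, 0.0912, 0.5894]
eef_rot: [0.788, 0.616, -0.005, -0.0]
ft_force: [0.0, -0.2, 0.5]
width: 0.087
grip_force: 0.0
```

```bash
python3 st.py
```

```text
j [-0.543  0.264  0.443  0.85  -0.122  2.058 -0.414] yaw 1.327 tcp [0.54   0.0912 0.5894] F [ 0.  -0.2  0.5] M [ 0.02 -0.07  0.04]
to cap in tool axes [ 0.0376  0.0937 -0.0009] tilt [-0.009 -0.006 -1.   ]
```

Worked: the tilt is down to 0.5°. Now down over the cap.

{"op": "jog_arm", "data": {"deltas": [[0,0.01,0.04,0,0.087],[0.005,0.02,0.08,0,0.087],[0.01,0.03,0.12,0,0.087],[0.015,0.04,0.16,0,0.087],[0.02,0.05,0.2,0,0.087],[0.025,0.06,0.24,0,0.087],[0.03,0.07,0.28,0,0.087],[0.035,0.08,0.32,0,0.087],[0.0376,0.0937,0.36,0,0.087],[0.0376,0.0937,0.385,0,0.087],[0.0376,0.0937,0.385,0,0.087],[0.0376,0.0937,0.385,0,0.087]]}}

```text
time: 11.35
ee_pos: [0.6354, 0.1035, 0.2027]
eef_rot: [0.787, 0.617, -0.006, -0.001]
ft_force: [-0.5, -0.4, 1.0]
width: 0.0867
grip_force: 0.0
```

```bash
python3 st.py
```

```text
j [-0.528  0.419  0.394  1.472 -0.159  1.295 -0.361] yaw 1.329 tcp [0.6354 0.1035 0.2027] F [-0.5 -0.4  1. ] M [ 0.   -0.12  0.01]
to cap in tool axes [ 0.0026  0.0041 -0.0001] tilt [-0.012 -0.006 -1.   ]
```

{"op": "jog_arm", "data": {"deltas": [[0.003,0.005,0.02,0,0.087],[0.003,0.005,0.04,0,0.087],[0.003,0.005,0.06,0,0.087],[0.003,0.005,0.075,0,0.087],[0.003,0.005,0.083,0,0.087],[0.003,0.005,0.083,0,0.087],[0.003,0.005,0.083,0,0.087]], "grip_force": 20}}

```text
time: 12.05
ee_pos: [0.6416, 0.1048, 0.1207]
eef_rot: [0.787, 0.617, -0.005, -0.001]
ft_force: [0.1, -0.2, 0.8]
width: 0.0872
grip_force: 0.0
```

```bash
python3 st.py
```

Run:
```python
from bench import r
import cv2,numpy as np
c=r.camera("wrist");d=r.camera("side")
cv2.imwrite("pics/w4.png",np.hstack([c["img"][:,120:520,::-1],cv2.resize(d["img"][110:270,290:450,::-1],(400,400),interpolation=cv2.INTER_CUBIC)]))
```

```text
j [-0.513  0.499  0.375  1.542 -0.189  1.147 -0.341] yaw 1.33 tcp [0.6416 0.1048 0.1207] F [ 0.1 -0.2  0.8] M [-0.04 -0.14  0.08]
to cap in tool axes [-0.0002 -0.0016  0.    ] tilt [-0.009 -0.005 -1.   ]
```

View pics/w4.png

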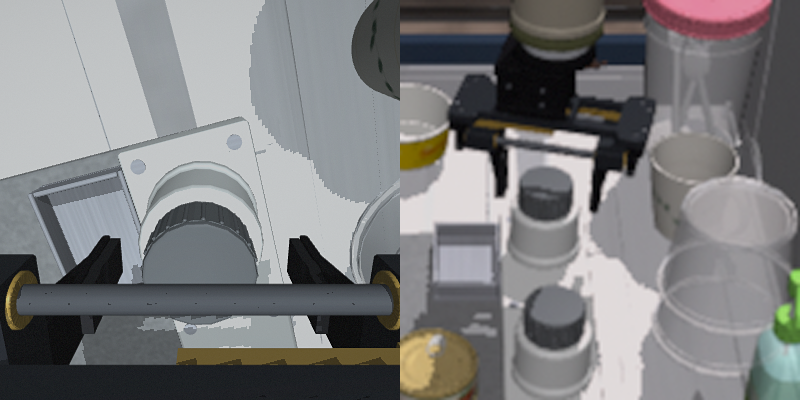

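The cap sits centred between the open fingers; tray still flush. Closing, then a small test turn.

{"op": "jog_arm", "data": {"deltas": [[0,0,0,0,0.05],[0,0,0,0,0.05],[0,0,0,0,0.05],[0,0,0,0,0.05],[0,0,0,0,0.05],[0,0,0,0,0.05]], "grip_force": 25}}

```text
time: 12.75
ee_pos: [0.641, 0.1048, 0.1195]
eef_rot: [0.787, 0.617, -0.006, -0.001]
ft_force: [-0.1, -0.7, 0.9]
width: 0.0536
grip_force: 25.0
```

```bash
python3 st.py
```

```text
j [-0.513  0.5    0.374  1.543 -0.189  1.146 -0.341] yaw 1.33 tcp [0.641  0.1048 0.1195] F [-0.1 -0.7  0.9] M [-0.05  0.05 -0.02]
to cap in tool axes [-0.     -0.0011  0.    ] tilt [-0.01  -0.006 -1.   ]
```

{"op": "jog_arm", "data": {"deltas": [[0,0,0,0.05,0.05],[0,0,0,0.1,0.05],[0,0,0,0.15,0.05],[0,0,0,0.18,0.05],[0,0,0,0.18,0.05]]}}

```text
time: 13.25
ee_pos: [0.6411, 0.1046, 0.1196]
eef_rot: [0.839, 0.544, -0.006, -0.0]
ft_force: [-0.3, -1.3, 1.0]
width: 0.0535
grip_force: 25.0
```

```bash
python3 st.py
```

```text
j [-0.538  0.504  0.41   1.545 -0.208  1.147 -0.508] yaw 1.149 tcp [0.6411 0.1046 0.1196] F [-0.3 -1.3  1. ] M [-0.09  0.    0.03]
to cap in tool axes [-0.0001 -0.0012  0.    ] tilt [-0.01  -0.006 -1.   ]
```

No resistance at 10° in the + direction. Checking the other way as asked.

{"op": "jog_arm", "data": {"deltas": [[0,0,0,-0.06,0.05],[0,0,0,-0.12,0.05],[0,0,0,-0.18,0.05],[0,0,0,-0.24,0.05],[0,0,0,-0.29,0.05],[0,0,0,-0.29,0.05]]}}

```text
time: 13.85
ee_pos: [0.6404, 0.1043, 0.1195]
eef_rot: [0.751, 0.66, -0.006, -0.002]
ft_force: [-6.0, -1.1, 4.0]
width: 0.0536
grip_force: 25.0
```

```bash
python3 st.py
```

```text
j [-0.496  0.497  0.353  1.543 -0.177  1.147 -0.237] yaw 1.442 tcp [0.6404 0.1043 0.1195] F [-6.  -1.1  4. ] M [-0.34  1.   -0.09]
to cap in tool axes [ 0.0006 -0.0005  0.    ] tilt [-0.012 -0.006 -1.   ]
```

Stop felt that way, so + loosens. Turn to ~58° past the start.

{"op": "jog_arm", "data": {"deltas": [[0,0,0,0.1,0.05],[0,0,0,0.2,0.05],[0,0,0,0.3,0.05],[0,0,0,0.4,0.05],[0,0,0,0.5,0.05],[0,0,0,0.6,0.05],[0,0,0,0.7,0.05],[0,0,0,0.8,0.05],[0,0,0,0.9,0.05],[0,0,0,1.0,0.05],[0,0,0,1.1,0.05],[0,0,0,1.1,0.05]]}}

```text
time: 15.05
ee_pos: [0.6412, 0.105, 0.1198]
eef_rot: [0.986, 0.169, -0.005, 0.002]
ft_force: [0.1, 0.8, 2.5]
width: 0.0535
grip_force: 25.0
```

```bash
python3 st.py
```

```text
j [-0.653  0.533  0.571  1.551 -0.3    1.157 -1.253] yaw 0.339 tcp [0.6412 0.105  0.1198] F [0.1 0.8 2.5] M [0.1  0.1  0.01]
to cap in tool axes [-0.0012 -0.0004  0.    ] tilt [-0.009 -0.006 -1.   ]
```

{"op": "jog_arm", "data": {"deltas": [[0,0,-0.003,0,0.05],[0,0,-0.007,0,0.05],[0,0,-0.01,0,0.05],[0,0,-0.01,0,0.05]]}}

```text
time: 15.45
ee_pos: [0.6415, 0.1047, 0.1301]
eef_rot: [0.986, 0.169, -0.005, 0.002]
ft_force: [-0.7, -0.0, -1.0]
width: 0.0537
grip_force: 25.0
```

```bash
python3 st.py
```

```text
j [-0.655  0.523  0.574  1.542 -0.294  1.175 -1.255] yaw 0.34 tcp [0.6415 0.1047 0.1301] F [-0.7 -0.  -1. ] M [-0.05  0.05 -0.02]
to cap in tool axes [-0.0013 -0.0008  0.    ] tilt [-0.009 -0.006 -1.   ]
```

{"op": "jog_arm", "data": {"deltas": [[0,0,-0.01,0,0.05],[0,0,-0.02,0,0.05],[0,0,-0.03,0,0.05],[0,0,-0.04,0,0.05],[0,0,-0.05,0,0.05],[0,0,-0.06,0,0.05],[0,0,-0.07,0,0.05],[0,0,-0.08,0,0.05],[0,0,-0.088,0,0.05],[0,0,-0.09,0,0.05],[0,0,-0.09,0,0.05],[0,0,-0.09,0,0.05]]}}

```text
time: 16.65
ee_pos: [0.6419, 0.1053, 0.219]
eef_rot: [0.986, 0.169, -0.006, 0.002]
ft_force: [0.2, 0.4, -1.0]
width: 0.0539
grip_force: 25.0
```

```bash
python3 st.py;python3 - <<'E'
from bench import r
import cv2,numpy as np
c=r.camera("scene");d=r.camera("side")
f=lambda i:cv2.resize(i[:,:,::-1],(400,400),interpolation=cv2.INTER_CUBIC)
cv2.imwrite("pics/w5.png",np.hstack([f(c["img"][120:270,230:380]),f(d["img"][110:270,270:430])]))
E
```

```text
j [-0.671  0.455  0.603  1.44  -0.254  1.338 -1.285] yaw 0.34 tcp [0.6419 0.1053 0.219 ] F [ 0.2  0.4 -1. ] M [0.01 0.05 0.02]
to cap in tool axes [-0.0019 -0.0003  0.    ] tilt [-0.011 -0.006 -1.   ]
```

View pics/w5.png

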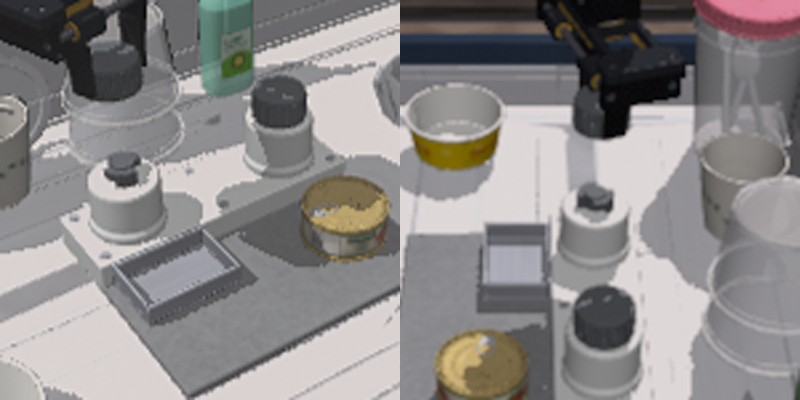

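The cap is held about 10 cm above its opened housing (neck bare in both views), and the tray is flush on the block. Handing in.

```bash
python3 -c "
from bench import r
print(r.close_job())"
```

```text
the job is handed in; nothing more can be done
None
```

The tray is flush against the block, and the left housing's cap was loosened and lifted about 10 cm; the gripper still holds it above the housing. The job is handed in, but no verdict was returned.

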